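# Test a curved trip bar by running the fingertips along it

## Robot

A 6-joint arm with a two-finger parallel gripper is mounted at the origin on a cart in front of the work surface, level with it; the furniture and walls round the work are solid. World frame = base frame: x ahead of the robot, y to its left, z up, the work surface at z = 0. Lengths are in m, angles in rad, forces in N, time in s.
With the tool pointing down it reaches from about 0.375 to 0.975 m from the base axis. Payload 3.8 kg.
Tool frame: the origin (TCP) lies at the very end of the fingers, on their centre line; the grasp point (between the pads) lies 19 mm behind it; z points along the fingers, y is the direction in which the jaws open and shut (so a half turn about z gives the same grasp; the last joint's range is limited). The gripper opens to 85 mm and grips with 20 to 120 N. Pads are 22 mm wide; open, the fingers measure 114 mm over their backs; the gripper's body (76 mm by 85 mm) begins 54 mm behind the grasp point. The pads swing forward as they close: fully open they stand 13 mm farther back than shut.
Start: joints at [-1.29, 0.264, 1.604, -0, 1.274, -0.037], TCP at [0.211, -0.641, 0.231] pointing down, gripper open.
Joint ranges: [-2.63, 2.63], [-0.94, 2.18], [0.31, 2.57], [-1.31, 4.45], [0, 2.66], [-2.55, 2.55]. Speed limits (rad/s): [2.57, 2.57, 3.14, 3.14, 3.14, 3.14].

## Interface

Orientations are given as a rotation vector (axis times angle).
In Python, from workcell import status, read_camera, camera_info, order gives the robot as it stands.
- The arm moves only by the tool move_arm, never from a script. Its argument "deltas" is a list of rows, each a list of 3 entries, a list of its own where there are three numbers: the turn, a rotation vector about the world's x, y, z as a fraction of full scale, then the shift along the world's x, y, z as a fraction of full scale, then the closure, from -1 (fully open) to 1 (shut), so that 0 is half open. A call has 1 to 20 rows; each row is the pose to reach, as a shift and turn from the pose commanded when the call began; what a row does not reach only later rows make up. Full scale, the value 1, is 0.1 m for a shift and pi/2 rad for a turn. A row lasts 1/8 s, in which the tool goes at most 62.5 mm and 10.7 degrees, less where a joint would pass 70% of its speed; a pose out of reach is approached as far as the arm can. A call with a number of a shift or a turn outside -1 to 1 is refused whole. A call with a gripper value outside its range is refused whole. The fingers move at their own pace and stop on an object; "grip_force" is the grip in N (left out, the last holds). Time passes only in rows, so rows that repeat a pose let the fingers close. It gives the time, the measured TCP pose, the force and the opening at its end, in the units of the state.
- status.read_state(): the state, without advancing time (a new reading comes with each control period).
- read_camera(name): name is "side" or "top"; returns (picture, depth): 480x640x3 uint8, red, green, blue; 480x640 float32, m along the optical axis (not along the pixel's ray), 0 where there is no reading.
- camera_info(name): a dict with "K" (3x3 intrinsics, pixels), "D" ([k1, k2, p1, p2, k3] as OpenCV has them; the pictures are not rectified), "R" (3x3) and "t" (3): a world point X has camera coordinates R X + t. Camera axes: x right, y down, z forward; pixel columns grow to the right and rows downward; lengths in m; the calibration is good to about 2 mm. A picture is of the moment at which its call begins. camera_info takes no time and is no camera call.
- order.finish_job(): hands the job in, once; it reports no verdict.
The state is a dict: "time": time; "q": joint angles; "joint_vel": joint speeds; "joint_torque": joint torques, N m; "tool_pos": TCP position; "tcp_rot": TCP orientation; "wrist_force": force on the tool from outside, world axes, zero at the start; "torque": the same for the moment, N m; "width": opening from 0.0 (shut) to 1.0 (fully open).
Only numpy, scipy, OpenCV 4.12 (cv2) and the standard library are available. Lean on these libraries where they do the work, as an engineer would, in place of code of your own. Each camera call takes 0.05 s, during which the arm holds its last target. There are 200 camera calls.

## Task

Test the yellow curved trip bar: with the gripper closed, set the fingertips on the red disc, press the sprung bar down a little, and run them along the bar's centre line over every disc to the green disc in one stroke, without letting the bar come up on the way and without forcing it down onto its stop. Finish with the fingertips still resting on the green disc, holding the bar down. Only touch the bar; leave the loose things around it where they are.

Things in the scene. Friction and masses are not known exactly. Their poses are not given: they have to be found in the camera images.
- trip_base: Fixed quarter-circle trip-bar unit on the desk. Origin on the desk top, z up. The bar's centre line is an arc of 130 mm radius about the point (-110, 0) mm of this frame; the red end block is at +y, the green one at -y. The black foot under the bar is 24 mm high, the end blocks just beyond the bar's ends 31 mm; both are lower than the bar even when it is fully down.
- trip_bar (a joint): How far the bar is pressed down, m: 0 = up at rest, 0.012 = hard on its stop. The rigid yellow bar (26 mm wide, about 204 mm long, flat top 50 mm above the desk at rest) goes down level as a whole, on springs: about 1.6 N starts it, 800 N/m after that (5.6 N at 5 mm, 11 N on the stop); it springs back when let go.
- mark0 (a point): Centre of the red disc (start) on the bar's top face, on its black centre line; discs are 11 mm across and 36 mm apart along the arc. The point moves down with the bar.
- mark1 (a point): Centre of the 2nd disc (black) on the bar's top face, on its black centre line; discs are 11 mm across and 36 mm apart along the arc. The point moves down with the bar.
- mark2 (a point): Centre of the 3rd disc (black) on the bar's top face, on its black centre line; discs are 11 mm across and 36 mm apart along the arc. The point moves down with the bar.
- mark3 (a point): Centre of the 4th disc (black) on the bar's top face, on its black centre line; discs are 11 mm across and 36 mm apart along the arc. The point moves down with the bar.
- mark4 (a point): Centre of the 5th disc (black) on the bar's top face, on its black centre line; discs are 11 mm across and 36 mm apart along the arc. The point moves down with the bar.
- mark5 (a point): Centre of the green disc (finish) on the bar's top face, on its black centre line; discs are 11 mm across and 36 mm apart along the arc. The point moves down with the bar.
- gauge_block: Loose bystander, to be left alone: plain steel gauge block, 35 x 50 x 10 mm, lying flat. Origin at the centre of its underside.
- hex_bolt: Loose bystander, to be left alone: grey hexagon bolt standing on its head, 22 mm across, 44 mm tall. Origin at the centre of its underside as it stands.
- brass_part: Loose bystander, to be left alone: stepped brass turned part, 32 mm across, 34 mm tall. Origin at the centre of its underside as it stands.
- gear: Loose bystander, to be left alone: small steel spur gear lying flat, 49 mm across, 12 mm thick. Origin at the centre of its underside as it stands.
- red_drum: Loose bystander, to be left alone: red drum lying on its side, about 35 mm in each direction. Origin at the centre of its underside as it stands.
- tape: Loose bystander, to be left alone: roll of beige tape lying flat, 98 mm across, 25 mm high. Origin at the centre of its underside as it stands.
- blower: Loose bystander, to be left alone: black rubber air blower bulb with upright nozzle, 54 mm across, 100 mm tall. Origin at the centre of its underside as it stands.
Mind the look-alikes: they are no part of the job. What is shaped like the trip_base but orange is not meant.

How it is judged:
On the way, in this order (a step that is already met when the one before it is completed fails the run):
1. the fingertips press the bar down at the red disc (start), within 12 mm of its centre (value of joint trip_bar above 0.0015 m and contact force between the fingers and trip_base above 0.3 N and horizontal distance between the grasp point and mark0 below 0.012 m), for 0.05 s.
2. the fingertips press the bar down at the 2nd disc (black), within 12 mm of its centre (value of joint trip_bar above 0.0015 m and contact force between the fingers and trip_base above 0.3 N and horizontal distance between the grasp point and mark1 below 0.012 m), for 0.05 s.
3. the fingertips press the bar down at the 3rd disc (black), within 12 mm of its centre (value of joint trip_bar above 0.0015 m and contact force between the fingers and trip_base above 0.3 N and horizontal distance between the grasp point and mark2 below 0.012 m), for 0.05 s.
4. the fingertips press the bar down at the 4th disc (black), within 12 mm of its centre (value of joint trip_bar above 0.0015 m and contact force between the fingers and trip_base above 0.3 N and horizontal distance between the grasp point and mark3 below 0.012 m), for 0.05 s.
5. the fingertips press the bar down at the 5th disc (black), within 12 mm of its centre (value of joint trip_bar above 0.0015 m and contact force between the fingers and trip_base above 0.3 N and horizontal distance between the grasp point and mark4 below 0.012 m), for 0.05 s.
6. the fingertips press the bar down at the green disc (finish), within 12 mm of its centre (value of joint trip_bar above 0.0015 m and contact force between the fingers and trip_base above 0.3 N and horizontal distance between the grasp point and mark5 below 0.012 m), for 0.05 s.
At the end, for the whole second after the job is handed in: The fingertips rest on the bar within 15 mm of the green disc and hold it 1.5 to 11 mm down, and no loose thing has moved more than 10 mm (value of joint trip_bar between 0.0015 and 0.011 m and contact force between the fingers and trip_base above 0.3 N and horizontal distance between the grasp point and mark5 below 0.015 m and not (distance of gauge_block from where it was at the start of the episode above 0.01 m) and not (distance of hex_bolt from where it was at the start of the episode above 0.01 m) and not (distance of brass_part from where it was at the start of the episode above 0.01 m) and not (distance of gear from where it was at the start of the episode above 0.01 m) and not (distance of red_drum from where it was at the start of the episode above 0.01 m) and not (distance of tape from where it was at the start of the episode above 0.01 m) and not (distance of blower from where it was at the start of the episode above 0.01 m)); the arm keeps its last pose, push and grip.
It fails at once if the bar is forced down onto its stop (beyond 11.5 mm) (value of joint trip_bar above 0.0115 m).
It fails at once if the fingertips press on the bar with more than 25 N (contact force between the fingers and trip_base above 25 N).
It fails at once if the fingertips are low over the stretch between the red and green discs while the bar is up (the stroke is broken off or begun midway) (value of joint trip_bar below 0.0005 m and z of the grasp point in the frame of trip_base below 0.11 m and (horizontal distance between the grasp point and mark1 below 0.017 m or horizontal distance between the grasp point and mark2 below 0.017 m or horizontal distance between the grasp point and mark3 below 0.017 m or horizontal distance between the grasp point and mark4 below 0.017 m)).
It fails at once if a loose thing is moved or lifted by more than 10 mm (distance of any of gauge_block, hex_bolt, brass_part, gear, red_drum, tape, blower from where it was at the start of the episode above 0.01 m).
It also fails if it takes over 38 s, if anything falls off the work surface, if the arm or the gripper's body presses on something with over 40 N, if the wrist force passes 120 N, or if a joint passes its speed limit or range.

## Working session

There is one attempt and no reset: what is moved stays moved. The work goes in short steps, Python scripts to look and compute and a tool call to move; the robot and the scene stay as the last step left them, time stands still between calls to the robot, and variables do not carry over. Pictures are saved under pics/ and viewed, about 8 in all and at most 12, crops included, and the job is handed in when it is done.

Besides the shell and the picture viewer there is one more tool, called after "Request:" as name(argument=value, ...), one argument or row to a line, values as JSON. move_arm: Moves the arm, as the interface text tells. Its arguments: {"type":"object","properties":{"deltas":{"type":"array","items":{"type":"array"}},"grip_force":{"type":"number"}},"required":["deltas"]}

```bash
mkdir -p pics
python3 - <<'E'
from workcell import status, read_camera, camera_info
import cv2, numpy as np
for n in ("top","side"):
    p,d=read_camera(n); cv2.imwrite(f"pics/{n}0.png",p[:,:,::-1]); np.savez(f"{n}0.npz",p=p,d=d)
    i=camera_info(n); print(n,i["K"].tolist(),i["D"],(-i["R"].T@i["t"]).tolist())
print(status.read_state())
E
```

```text
top [[620.9676612904258, 0.0, 316.6548978666511], [0.0, 620.9676612904258, 242.13755382787937], [0.0, 0.0, 1.0]] [-0.21428155  0.          0.          0.          0.        ] [0.4675862798389715, -0.11195378187386884, 1.4348793552406753]
side [[441.1938873036257, 0.0, 323.0355178262878], [0.0, 441.1938873036257, 239.0065775730466], [0.0, 0.0, 1.0]] [-0.11173417  0.          0.          0.          0.        ] [0.22598974142651007, 0.4806776736000411, 0.5499718714978348]
{'time': 0.1, 'q': array([-1.28989618e+00,  2.64660103e-01,  1.60525827e+00,  2.91367547e-06,
        1.27368643e+00, -3.69065483e-02]), 'joint_vel': array([-0.0004878 , -0.00184969, -0.00392659,  0.00085904,  0.00088029,
       -0.00134177]), 'joint_torque': array([-2.06229702e-04, -5.16706288e+01, -3.68591845e+01, -3.42349961e-05,
        6.37778838e-03, -5.34720334e-05]), 'tool_pos': array([ 0.21073723, -0.64056087,  0.2300872 ]), 'tcp_rot': array([-3.10004083e+00, -4.96793972e-01,  3.80051396e-04]), 'wrist_force': array([-0.45135228, -0.35684105, -0.17293416]), 'torque': array([ 0.02445679,  0.02656858, -0.04131165]), 'width': 1.000583392363413}
```

View pics/top0.png

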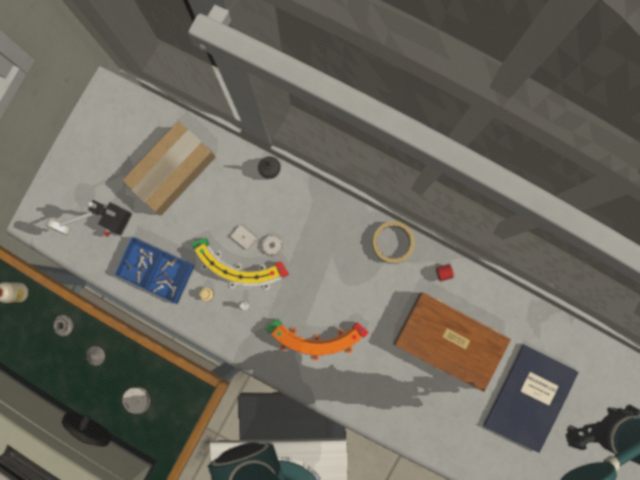

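View pics/side0.png

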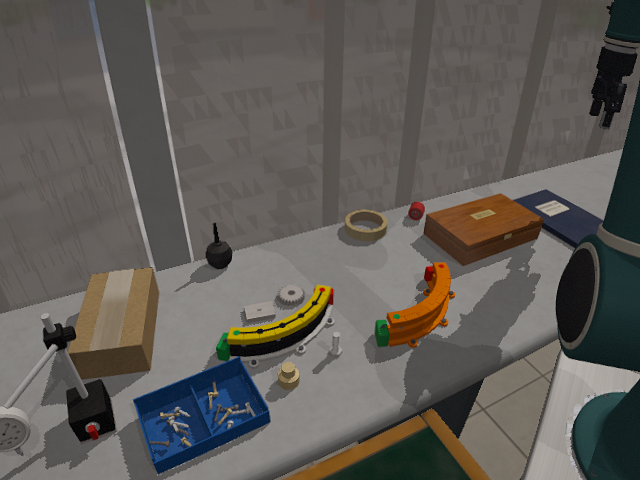

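Candidates: the yellow curved bar at top (240,268) / side (280,322), and the orange look-alike at top (318,342) / side (420,310), which I rule out by colour. The red end block is at top (282,269) and the green one at (200,244). Next I'll measure the yellow one and check it in a close crop.

```bash
cat > h.py <<'E'
import cv2, numpy as np
from workcell import camera_info
def cast(n,uv,z):
    i=camera_info(n); u=cv2.undistortPoints(np.array(uv,float).reshape(-1,1,2),np.array(i["K"]),np.array(i["D"])).reshape(-1,2)
    R=np.array(i["R"]); c=-R.T@np.array(i["t"]); r=np.c_[u,np.ones(len(u))]@R
    return c+r*((z-c[2])/r[:,2])[:,None]
def proj(n,X):
    i=camera_info(n); R=np.array(i["R"])
    return cv2.projectPoints(np.array(X,float),cv2.Rodrigues(R)[0],np.array(i["t"]),np.array(i["K"]),np.array(i["D"]))[0].reshape(-1,2)
E
cat > m.py <<'E'
import cv2, numpy as np
from h import *
from scipy.optimize import least_squares
out={}
crops=[]
for n,(x0,y0,x1,y1) in (("top",(185,225,305,300)),("side",(210,270,350,370))):
    p=np.load(f"{n}0.npz")["p"]; hsv=cv2.cvtColor(p,cv2.COLOR_RGB2HSV)
    roi=np.zeros(p.shape[:2],np.uint8); roi[y0:y1,x0:x1]=1
    Y=cv2.inRange(hsv,(22,130,110 if n=="top" else 190),(35,255,255))*roi
    Rm=(cv2.inRange(hsv,(0,150,80),(8,255,255))|cv2.inRange(hsv,(172,150,80),(180,255,255)))*roi
    G=cv2.inRange(hsv,(45,120,50),(85,255,255))*roi
    for nm,m in (("Y",Y),("R",Rm),("G",G)):
        k,_,st,ce=cv2.connectedComponentsWithStats(m)
        for j in range(1,k):
            if st[j,4]>4: print(n,nm,st[j].tolist(),ce[j].round(1),cast(n,[ce[j]],.05)[0].round(4), "z031",cast(n,[ce[j]],.031)[0].round(4))
    v,u=np.nonzero(Y); P=cast(n,np.c_[u,v],.05)[:,:2]
    # centre line fit with known radius
    f=lambda c:np.hypot(*(P-c).T)-.13
    cen=P.mean(0)
    best=min((least_squares(f,cen+.11*np.array([np.cos(a),np.sin(a)]),loss="soft_l1",f_scale=.01) for a in np.arange(0,6.3,.7)),key=lambda s:s.cost)
    a=np.unwrap(np.sort(np.arctan2(*(P-best.x).T[::-1])))
    print(n,"centre",best.x.round(4),"ang range",np.degrees(np.percentile(a,[0,1,50,99,100])).round(1),"rad",np.percentile(f(best.x),[2,98]).round(4))
    crops.append(cv2.resize(p[y0:y1,x0:x1],(600,375 if n=="top" else 0) if n=="top" else (600,int(600*(y1-y0)/(x1-x0))),interpolation=cv2.INTER_CUBIC))
h=np.vstack(crops); h=cv2.resize(h,None,fx=.74,fy=.74); cv2.imwrite("pics/crop1.png",h[:,:,::-1]); print(h.shape)
E
python3 m.py
```

```text
top Y [195, 244, 85, 39, 950] [233.3 269. ] [0.5487 0.0831 0.05  ] z031 [0.5498 0.0858 0.031 ]
top R [276, 262, 12, 14, 82] [281.3 268.9] [ 0.5461 -0.025   0.05  ] z031 [ 0.5472 -0.0238  0.031 ]
top G [199, 239, 8, 5, 27] [203.  241.2] [0.6134 0.1513 0.05  ] z031 [0.6154 0.1549 0.031 ]
top G [193, 242, 4, 4, 13] [194.5 243.6] [0.6084 0.1707 0.05  ] z031 [0.6104 0.1746 0.031 ]
top G [201, 250, 2, 3, 6] [201.5 251. ] [0.5912 0.1549 0.05  ] z031 [0.5929 0.1585 0.031 ]
top centre [0.6591 0.0446] ang range [-244.5 -243.7 -199.4 -153.7 -152.9] rad [-0.0124  0.0116]
side Y [325, 287, 4, 2, 5] [326.8 287.2] [ 0.535  -0.0129  0.05  ] z031 [ 0.5467 -0.0316  0.031 ]
side Y [320, 296, 6, 4, 9] [322.7 297.1] [0.5269 0.0125 0.05  ] z031 [ 0.5383 -0.0053  0.031 ]
side Y [300, 300, 12, 12, 16] [306.2 306.7] [0.5364 0.0471 0.05  ] z031 [0.5482 0.0306 0.031 ]
side Y [311, 305, 9, 6, 12] [315.8 306.8] [0.5232 0.0386 0.05  ] z031 [0.5345 0.0218 0.031 ]
side Y [290, 315, 7, 5, 9] [293.1 316.8] [0.5404 0.0781 0.05  ] z031 [0.5523 0.0628 0.031 ]
side Y [302, 314, 5, 7, 9] [304.6 317. ] [0.5249 0.0682 0.05 
[... 851 characters left out ...]
095 0.1554 0.031 ]
side Y [247, 334, 12, 3, 15] [253.5 334.4] [0.5679 0.143  0.05  ] z031 [0.5809 0.1302 0.031 ]
side Y [234, 336, 5, 2, 9] [235.8 336.6] [0.5872 0.1617 0.05  ] z031 [0.601  0.1496 0.031 ]
side R [320, 288, 5, 4, 14] [321.9 289.3] [ 0.539  -0.0036  0.05  ] z031 [ 0.5509 -0.022   0.031 ]
side R [329, 288, 4, 17, 47] [330.9 297.1] [0.5154 0.0048 0.05  ] z031 [ 0.5264 -0.0132  0.031 ]
side G [233, 331, 7, 4, 23] [236.2 332.4] [0.5926 0.1549 0.05  ] z031 [0.6065 0.1425 0.031 ]
side G [216, 333, 14, 28, 249] [223.  348.7] [0.5865 0.1908 0.05  ] z031 [0.6002 0.1798 0.031 ]
side centre [0.6577 0.0418] ang range [-244.3 -243.8 -209.9 -155.6 -155.2] rad [-0.0113  0.0102]
(594, 444, 3)
```

View pics/crop1.png

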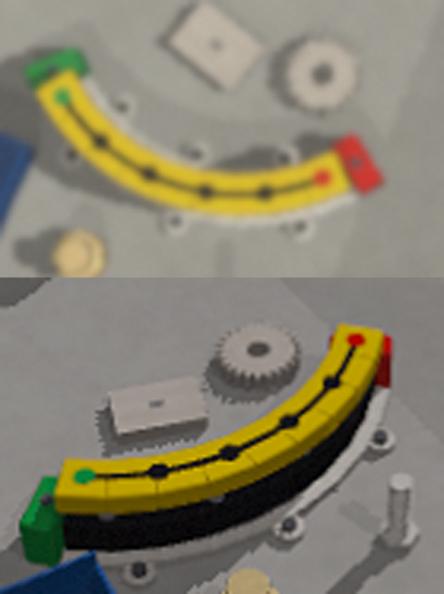

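The crop confirms the yellow bar: red disc at top (272,273) / side (322,289), green disc at top (202,251) / side (236,332). The two views agree to about 2 mm:
- **Arc centre:** (0.658, 0.043)
- **Mid direction:** 161°
- **Red disc:** about (0.537, -0.003)
- **Green disc:** about (0.592, 0.155)

I'm moving over at height with the gripper closing.

Request:
move_arm(
  deltas=[
    [[0,0,0],[0.23,0.45,0],1],
    [[0,0,0],[0.46,0.9,0],1],
    [[0,0,0],[0.46,0.9,0],1],
  ],
  grip_force=20,
)

```text
time: 0.48
tool_pos: [0.258, -0.548, 0.2305]
tcp_rot: [-3.099, -0.501, -0.0]
wrist_force: [0.1, -0.4, -0.1]
width: 0.376
```

Request:
move_arm(
  deltas=[
    [[0,0,0],[0.23,0.45,0],1],
    [[0,0,0],[0.46,0.9,0],1],
    [[0,0,0],[0.46,0.9,0],1],
  ],
)

```text
time: 0.85
tool_pos: [0.3037, -0.4593, 0.231]
tcp_rot: [-3.1, -0.502, -0.0]
wrist_force: [0.3, -0.5, -0.0]
width: -0.003
```

Request:
move_arm(
  deltas=[
    [[0,0,0],[0.23,0.45,0],1],
    [[0,0,0],[0.46,0.9,0],1],
    [[0,0,0],[0.46,0.9,0],1],
  ],
)

```text
time: 1.23
tool_pos: [0.3496, -0.3703, 0.2312]
tcp_rot: [3.101, 0.502, 0.0]
wrist_force: [-0.1, -0.7, -0.2]
width: 0.003
```

Request:
move_arm(
  deltas=[
    [[0,0,0],[0.23,0.45,0],1],
    [[0,0,0],[0.46,0.9,0],1],
    [[0,0,0],[0.46,0.9,0],1],
  ],
)

```text
time: 1.6
tool_pos: [0.3958, -0.2809, 0.2314]
tcp_rot: [3.101, 0.502, 0.0]
wrist_force: [-0.9, -0.3, 0.5]
width: 0.001
```

Request:
move_arm(
  deltas=[
    [[0,0,0],[0.23,0.45,0],1],
    [[0,0,0],[0.46,0.9,0],1],
    [[0,0,0],[0.46,0.9,0],1],
  ],
)

```text
time: 1.98
tool_pos: [0.442, -0.1913, 0.2314]
tcp_rot: [3.101, 0.501, 0.0]
wrist_force: [-1.4, -0.5, -0.1]
width: -0.001
```

Request:
move_arm(
  deltas=[
    [[0,0,0],[0.23,0.45,0],1],
    [[0,0,0],[0.46,0.9,0],1],
    [[0,0,0],[0.46,0.9,0],1],
  ],
)

```text
time: 2.35
tool_pos: [0.4881, -0.1016, 0.2313]
tcp_rot: [3.101, 0.501, 0.0]
wrist_force: [-1.2, -0.3, -0.0]
width: 0.007
```

Request:
move_arm(
  deltas=[
    [[0,0,0],[0.25,0.49,0],1],
    [[0,0,0],[0.49,0.98,0],1],
    [[0,0,0],[0.49,0.98,0],1],
  ],
)

```text
time: 2.72
tool_pos: [0.5373, -0.0036, 0.2312]
tcp_rot: [3.101, 0.5, 0.0]
wrist_force: [-0.1, -1.0, -0.4]
width: 0.001
```

Request:
move_arm(
  deltas=[
    [[0,0,0],[0,0,-0.4],1],
    [[0,0,0],[0,0,-0.8],1],
    [[0,0,0],[0,0,-1],1],
    [[0,0,0],[0,0,-1],1],
  ],
)

```text
time: 3.22
tool_pos: [0.5338, -0.0061, 0.1291]
tcp_rot: [3.102, 0.494, -0.008]
wrist_force: [0.1, -0.1, 0.9]
width: -0.001
```

Request:
move_arm(
  deltas=[
    [[0,0,0],[0,0,-0.3],1],
    [[0,0,0],[0,0,-0.55],1],
    [[0,0,0],[0,0,-0.65],1],
    [[0,0,0],[0,0,-0.65],1],
    [[0,0,0],[0,0,-0.65],1],
    [[0,0,0],[0,0,-0.65],1],
  ],
)

```text
time: 3.98
tool_pos: [0.537, -0.0033, 0.0676]
tcp_rot: [3.101, 0.497, 0.003]
wrist_force: [-0.3, 0.0, 0.4]
width: -0.004
```

Run:
```python
from workcell import status, read_camera
from h import *
s=status.read_state(); print(s["time"],s["tool_pos"],s["wrist_force"])
c=np.array([.6584,.0432]); a=np.radians(161.05+np.linspace(39.67,-39.67,6)); M=np.c_[c[0]+.13*np.cos(a),c[1]+.13*np.sin(a),np.full(6,.05)]; print(M.round(4).tolist())
p,_=read_camera("side"); np.save("s1.npy",p); q=p[:,:,::-1].copy()
v=cv2.resize(q[250:370,210:370],None,fx=5,fy=5,interpolation=cv2.INTER_CUBIC)
for X,col in [(M,(255,0,255)),(s["tool_pos"][None],(255,255,0))]:
    for u in proj("side",X): cv2.drawMarker(v,tuple(int(k) for k in (u-[210,250])*5+2),col,cv2.MARKER_CROSS,14,1)
cv2.imwrite("pics/side1.png",v)
```

```text
3.975 [ 0.53695824 -0.00331677  0.06757808] [-0.34739495  0.01134737  0.42308095]
[[0.5368, -0.0028, 0.05], [0.5289, 0.0322, 0.05], [0.5308, 0.068, 0.05], [0.5424, 0.102, 0.05], [0.5629, 0.1314, 0.05], [0.5907, 0.1542, 0.05]]
```

View pics/side1.png

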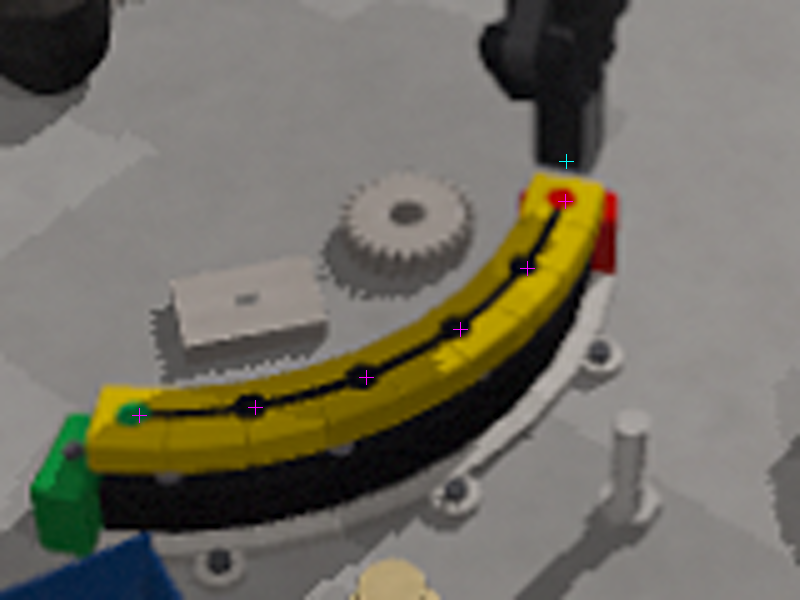

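The crosses fall on the discs within about 1.5 mm (red disc at crop (563,198), green at (133,413)), and the fingertip is over the red disc. Now I'll lower slowly.

Request:
move_arm(
  deltas=[
    [[0,0,0],[0,0,-0.03],1],
    [[0,0,0],[0,0,-0.06],1],
    [[0,0,0],[0,0,-0.09],1],
    [[0,0,0],[0,0,-0.12],1],
    [[0,0,0],[0,0,-0.14],1],
    [[0,0,0],[0,0,-0.15],1],
    [[0,0,0],[0,0,-0.16],1],
    [[0,0,0],[0,0,-0.17],1],
    [[0,0,0],[0,0,-0.17],1],
    [[0,0,0],[0,0,-0.17],1],
  ],
)

```text
time: 5.28
tool_pos: [0.536, -0.0032, 0.0495]
tcp_rot: [3.102, 0.497, 0.0]
wrist_force: [-0.6, 0.3, 1.9]
width: -0.001
```

Request:
move_arm(
  deltas=[
    [[0,0,0],[0,0,-0.01],1],
    [[0,0,0],[0,0,-0.02],1],
    [[0,0,0],[0,0,-0.03],1],
    [[0,0,0],[0,0,-0.04],1],
    [[0,0,0],[0,0,-0.05],1],
    [[0,0,0],[0,0,-0.05],1],
    [[0,0,0],[0,0,-0.05],1],
  ],
)

```text
time: 6.15
tool_pos: [0.5361, -0.0032, 0.0446]
tcp_rot: [3.102, 0.497, 0.0]
wrist_force: [-2.9, 0.3, 5.6]
width: -0.002
```

Run:
```python
from workcell import status
import numpy as np
s=status.read_state(); print(s["time"],s["tool_pos"],s["wrist_force"])
c=np.array([.6584,.0432]); a=np.radians(161.05+np.linspace(39.67,-39.67,21)); M=c+.13*np.c_[np.cos(a),np.sin(a)]
print(((M-M[0])*10).round(2).tolist()); print(((M-M[10])*10).round(2)[10:].tolist())
```

```text
6.15 [ 0.53608258 -0.00317582  0.04460045] [-2.88804673  0.34985021  5.61660534]
[[0.0, 0.0], [-0.03, 0.09], [-0.05, 0.17], [-0.07, 0.26], [-0.08, 0.35], [-0.08, 0.44], [-0.08, 0.53], [-0.07, 0.62], [-0.06, 0.71], [-0.04, 0.8], [-0.01, 0.88], [0.02, 0.97], [0.06, 1.05], [0.1, 1.13], [0.15, 1.2], [0.2, 1.27], [0.26, 1.34], [0.32, 1.41], [0.39, 1.47], [0.46, 1.52], [0.54, 1.57]]
[[0.0, 0.0], [0.03, 0.08], [0.07, 0.17], [0.11, 0.24], [0.16, 0.32], [0.22, 0.39], [0.27, 0.46], [0.34, 0.52], [0.41, 0.58], [0.48, 0.64], [0.55, 0.69]]
```

It's 5 mm down at 5.6 N, as expected. I'll start the stroke along the arc at about 36 mm/s.

Request:
move_arm(
  deltas=[
    [[0,0,0],[-0.01,0.04,0],1],
    [[0,0,0],[-0.03,0.09,0],1],
    [[0,0,0],[-0.04,0.13,0],1],
    [[0,0,0],[-0.05,0.17,0],1],
    [[0,0,0],[-0.06,0.22,0],1],
    [[0,0,0],[-0.07,0.26,0],1],
    [[0,0,0],[-0.08,0.31,0],1],
    [[0,0,0],[-0.08,0.35,0],1],
    [[0,0,0],[-0.08,0.4,0],1],
    [[0,0,0],[-0.08,0.44,0],1],
  ],
)

```text
time: 7.4
tool_pos: [0.5293, 0.04, 0.0451]
tcp_rot: [3.1, 0.498, 0.004]
wrist_force: [0.4, -3.4, 5.9]
width: -0.001
```

Request:
move_arm(
  deltas=[
    [[0,0,0],[0,0.04,0],1],
    [[0,0,0],[0,0.09,0],1],
    [[0,0,0],[0,0.13,0],1],
    [[0,0,0],[0.01,0.18,0],1],
    [[0,0,0],[0.01,0.22,0],1],
    [[0,0,0],[0.02,0.27,0],1],
    [[0,0,0],[0.03,0.31,0],1],
    [[0,0,0],[0.04,0.36,0],1],
    [[0,0,0],[0.05,0.4,0],1],
    [[0,0,0],[0.07,0.44,0],1],
  ],
)

```text
time: 8.65
tool_pos: [0.5353, 0.084, 0.0447]
tcp_rot: [3.1, 0.498, 0.0]
wrist_force: [-1.7, -3.5, 5.8]
width: 0.001
```

Request:
move_arm(
  deltas=[
    [[0,0,0],[0.01,0.04,0],1],
    [[0,0,0],[0.03,0.08,0],1],
    [[0,0,0],[0.05,0.13,0],1],
    [[0,0,0],[0.07,0.17,0],1],
    [[0,0,0],[0.09,0.21,0],1],
    [[0,0,0],[0.11,0.24,0],1],
    [[0,0,0],[0.14,0.28,0],1],
    [[0,0,0],[0.16,0.32,0],1],
    [[0,0,0],[0.19,0.36,0],1],
    [[0,0,0],[0.22,0.39,0],1],
  ],
)

```text
time: 9.9
tool_pos: [0.5565, 0.1231, 0.0443]
tcp_rot: [3.101, 0.498, -0.002]
wrist_force: [-3.2, -3.5, 6.0]
width: -0.005
```

Request:
move_arm(
  deltas=[
    [[0,0,0],[0.03,0.04,0],1],
    [[0,0,0],[0.05,0.07,0],1],
    [[0,0,0],[0.08,0.1,0],1],
    [[0,0,0],[0.12,0.13,0],1],
    [[0,0,0],[0.15,0.16,0],1],
    [[0,0,0],[0.19,0.19,0],1],
    [[0,0,0],[0.22,0.22,0],1],
    [[0,0,0],[0.26,0.25,0],1],
    [[0,0,0],[0.29,0.28,0],1],
    [[0,0,0],[0.33,0.3,0],1],
    [[0,0,0],[0.34,0.31,0],1],
    [[0,0,0],[0.34,0.31,0],1],
    [[0,0,0],[0.34,0.31,0],1],
  ],
)

```text
time: 11.52
tool_pos: [0.5904, 0.1542, 0.0443]
tcp_rot: [3.101, 0.497, -0.002]
wrist_force: [-2.6, -2.3, 5.4]
width: -0.001
```

Run:
```python
from workcell import status, read_camera
from h import *
s=status.read_state(); print(s["time"],s["tool_pos"],s["wrist_force"])
p,_=read_camera("side"); q=p[:,:,::-1].copy(); s0=np.load("side0.npz")["p"]
v=cv2.resize(q[250:410,180:370],None,fx=3.7,fy=3.7,interpolation=cv2.INTER_CUBIC)
cv2.imwrite("pics/side2.png",v)
```

```text
11.525 [0.59037206 0.15419932 0.04430251] [-2.59098852 -2.30335388  5.43313712]
```

View pics/side2.png

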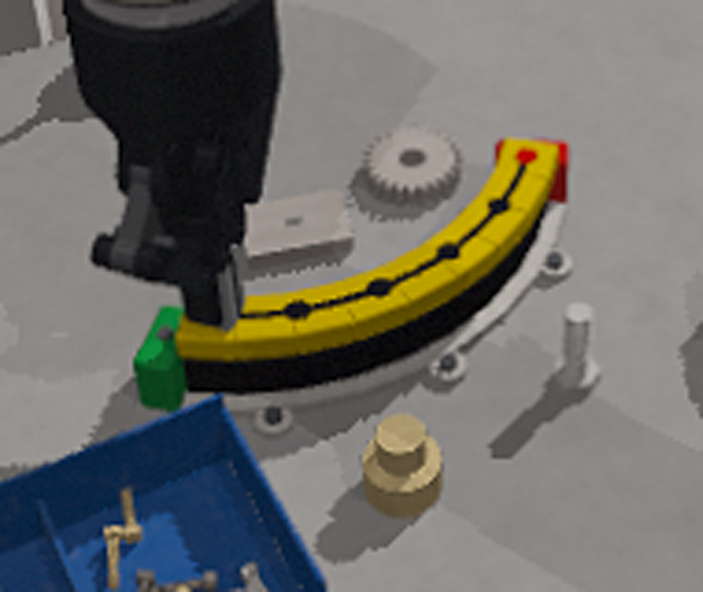

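The fingertip covers the green disc at crop (210,318), the bar is down, and the gauge block, gear, bolt and brass part are undisturbed. I'm handing in.

```bash
python3 -c "
from workcell import order; print(order.finish_job())"
```

```text
the job is handed in; nothing more can be done
None
```

I ran the closed fingertips along the yellow bar from the red disc to the green one in one stroke, and handed the job in at about 11.5 s with them still holding the bar down. The hand-in gives no verdict.

- **Stroke:** the bar was about 5 mm down throughout. Vertical force read 5.4 to 6.0 N and fingertip height 44.3 to 45.1 mm at every check, so it neither came up nor neared its stop.
- **Finish:** the TCP is at (0.590, 0.154) m, within about 2 mm of the measured green disc, pressing with 5.4 N.
- **Loose things:** the last picture shows the gauge block, gear, bolt and brass part undisturbed. I did not look again at the tape, drum and blower, which were well away from the stroke.
- **Disagreements:** the top and side cameras differed by about 2 to 3 mm on the arc centre and 1 to 2 mm on the green disc. That is well inside the 12 mm tolerance, and no check failed.

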